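Plug the pressure gauge into the test manifold's sleeve coupler

TASK

Get the water-meter test manifold ready by plugging the pressure gauge into its upright quick coupler: push the coupler's sleeve back (down) until it catches and stays back by itself, then push the gauge's plug gently and upright into the mouth until it goes home and the sleeve springs forward over it by itself. A firm thumb's push is plenty: never lean on the gauge with 26 N or more. Leave the gauge standing locked in the coupler and leave the red blanking plug, the meters, the wrench and the bottle where they are.

Things in the scene. Friction and masses are not known exactly. Their poses are not given: they have to be found in the camera images.
- coupler: Fixed test manifold: aluminium block 130 x 110 x 40 mm (x, y, z) with a brass stub on its +x side, bearing an upright quick coupler (axis vertical) on the middle of its top. Origin at the centre of the underside, z up. The coupler floats in the block: it really stands up to 5 mm off centre along the block's x and y, yields sideways to 2 to 3 N and stays where pushed: closing a gripper on its sleeve pulls it in line.
- mouth (a point): Nominal centre of the coupler's brass rim, 100 mm above the block's underside; fixed to the block. The real rim is up to 9 mm higher or lower (shimmed, rigid in height; sleeve shifted alike) and up to 5 mm aside along x and y. The mouth, 22 mm across, narrows over 4.5 mm to a 20 mm bore: it takes a plug up to about 3 mm off its axis. A plug is home when its shoulder is 0 to 1.5 mm above the real rim.
- flange (a point): Nominal centre of the top of the sleeve's red flange (54 mm across, 5 mm thick) when forward, 71 mm above the block's underside; fixed to the block, does not follow the sleeve. The real one is off just as the rim is. Above it rises the sleeve's steel wall, 40 mm across, 27 mm high, which the rim tops by 2 mm. Grip the wall, or press on the flange, to push the sleeve down.
- sleeve (a joint): How far the sleeve is pushed back (down), m: 0 = forward (up), 0.011 = hard stop. Its spring pushes it forward with 2 to 4 N. Pushed all the way to its stop it catches inside and, let go, creeps up a little and stays at about 0.0065. Only a plug pushed home frees it; then it springs to 0 by itself. With the sleeve forward a plug stops half-way in.
- gauge_head (a point): Pressure gauge, 0.13 to 0.25 kg, 74 mm tall, round about its vertical axis. Point: centre of the black head (44 mm across, 26 mm tall, white dial up), the part to hold. Below the point: head's underside 13 mm, brass shoulder 30 mm across 27 to 33 mm, then the plug, 18 mm across, with a groove; tip (15 mm across) at 61 mm. It stands in a rack hole, shoulder on the rack, plug 28 mm deep.
- gauge: The same gauge, origin at the plug's tip (61 mm below the head's centre), z up. In the coupler a sprung plunger and locking balls resist the plug, up to about 9 N, from 17 mm above home on, so the gauge's weight does not seat it: keep pushing until the sleeve springs forward (12 N is plenty). A rigid stop (shoulder on rim) follows 1.5 mm farther.
- rack: Fixed blue plastic rack, 75 x 160 x 40 mm (x, y, z), origin at the centre of the underside; two through holes of 22 mm on its y axis, 45 mm either side of the centre. One holds the gauge, the other the blanking plug.
- blank_head (a point): Bystander: blanking plug with a round red head 42 mm across and 22 mm tall, in the other hole of the rack. The point is the centre of the red head.
- meter_a: Bystander: blue water-meter casting with brass ends, 160 mm long along its y, 76 mm wide, 62 mm high; origin centre of underside.
- meter_b: Bystander: another such meter casting.
- wrench: Bystander: steel wrench 200 mm long, lying flat.
- spray: Bystander: white bottle with black cap, 60 mm across, 190 mm tall; origin centre of underside.
There are look-alikes about, which are no part of the job. Of the things that look like the gauge, the larger one is meant.

How it is judged:
On the way, in this order (a step that is already met when the one before it is completed fails the run):
1. the sleeve is pushed back, has caught and stays back with the gripper off the coupler (value of joint sleeve above 0.004 m and contact force between the fingers and coupler below 0.2 N), for 0.2 s.
2. with the sleeve still back, the gauge's plug enters the mouth (value of joint sleeve above 0.004 m and horizontal distance between gauge and coupler below 0.01 m and z of gauge in the frame of coupler below 0.096 m), for 0.05 s.
At the end, for the whole second after the job is handed in: The sleeve is forward again (joint below 2 mm) with the gauge's plug home in the coupler (tip within 10 mm of the block's centre line and lower than 83.5 mm above the block's underside), the gauge upright within 0.12 rad, let go and at rest (value of joint sleeve below 0.002 m and horizontal distance between gauge and coupler below 0.01 m and z of gauge in the frame of coupler below 0.0835 m and angle between gauge's own z axis and vertical below 0.12 rad and linear speed of gauge below 0.02 m/s); the robot touches nothing.
It fails at once if the gauge is pressed on the coupler with 26 N or more (contact force between gauge and coupler above 26 N).
It fails at once if a bystander is moved more than 30 mm (distance of any of blank_head, meter_a, meter_b, wrench, spray from where it was at the start of the episode above 0.03 m).
It also fails if it takes over 72 s, if anything falls off the work surface, if the arm or the gripper's body presses on something with over 40 N, if the wrist force passes 120 N, or if a joint passes its speed limit or range.

ROBOT

A 7-joint arm with a two-finger parallel gripper is mounted at the origin on the work surface. World frame = base frame: x ahead of the robot, y to its left, z up, the work surface at z = 0. Lengths are in m, angles in rad, forces in N, time in s.
With the tool pointing down it reaches from about 0.4 to 0.85 m from the base axis. Payload 10.4 kg.
Tool frame: the origin (TCP) lies at the very end of the fingers, on their centre line; the grasp point (between the pads) lies 19 mm behind it; x points along the fingers, y is the direction in which the jaws open and shut, and the axes are right-handed (so a half turn about x gives the same grasp; the last joint's range is limited). The gripper opens to 85 mm and grips with 20 to 120 N. Pads are 22 mm wide; open, the fingers measure 114 mm over their backs; the gripper's body (76 mm by 85 mm) begins 54 mm behind the grasp point. The pads swing forward as they close: fully open they stand 13 mm farther back than shut.
Start: joints at [1.224, 0.332, -0.065, 1.46, 0.022, 1.35, -0.088], TCP at [0.199, -0.593, 0.208] pointing down, gripper open.
Joint ranges: [-2.6, 2.6], [-0.5, 2.12], [-1.47, 1.34], [0.16, 2.42], [-1.27, 4.41], [0.06, 2.06], [-2.6, 2.6]. Speed limits (rad/s): [2.22, 2.22, 2.79, 2.79, 3.14, 3.14, 3.14].

INTERFACE

Orientations are given as a unit quaternion [x, y, z, w].
In Python, from workcell import monitor, camera, ticket, regions_of gives the robot as it stands.
- The arm moves only by the tool step_arm, never from a script. Its argument "increments" is a list of rows, each a list of 5 numbers: the finger opening in m, from 0 to 0.0854, then the shift along the world's x, y, z in m, then the turn about the world's z in rad. A call has 1 to 12 rows; each row shifts and turns the commanded pose from where the row before left it; what a row does not reach is not made up. A row lasts 1/12 s, in which the tool goes at most 41.7 mm and 7.16 degrees, less where a joint would pass 70% of its speed; a pose out of reach is approached as far as the arm can. A call with a gripper value outside its range is refused whole. The fingers move at their own pace and stop on an object; "force" is the grip in N (left out, the last holds). Time passes only in rows, so rows that do not move let the fingers close. It gives the time, the measured TCP pose, the force and the opening at its end, in the units of the state.
- monitor.get_obs(): the state, without advancing time (a new reading comes with each control period).
- camera(name): name is "scene" or "top"; returns a dict with "color" (400x640x3 uint8, red, green, blue), "range_z" (400x640 float32, m along the optical axis (not along the pixel's ray), 0 where there is no reading), "fx", "fy", "cx", "cy" (pixels), "cam_to_world" (4x4, takes a point from camera to world coordinates). Camera axes: x right, y up, looking along -z (the intrinsics and any distortion apply to the point x, -y, -z); pixel columns grow to the right and rows downward; lengths in m; the calibration is good to about 2 mm. A picture is of the moment at which its call begins.
- ticket.hand_in(): hands the job in, once; it reports no verdict.
Trained networks look in a picture, given as the dict that the camera call returned (one of the last four; its "shot" number tells which), for a name from the list of things; names that differ only in an ending like _2 or _b are one class to them, and where a whole thing is asked for, a point or a joint stands for the part that bears it (a point fixed in the world has none). Each returns a list of dicts, best first, with "p" (0 to 1); they miss things now and then, are a little off and sometimes report something else, mostly with a low value. They report only what shows in the picture. A call takes as long as a camera call. They do not tell look-alikes from the thing itself.
- regions_of(picture, query): "region" (400x640 bool, what is visible of it) and "centre" ([row, column] in pixels, amid what is visible of it).
The state is a dict: "clock": time; "joint_pos": joint angles; "joint_velocities": joint speeds; "tau": joint torques, N m; "position": TCP position; "ee_rot": TCP orientation; "ft_force": force on the tool from outside, world axes, zero at the start; "torque": the same for the moment, N m; "grip_width": opening from 0.0 (shut) to 1.0 (fully open).
Only numpy, scipy, OpenCV 4.12 (cv2) and the standard library are available. Lean on these libraries where they do the work, as an engineer would, in place of code of your own. Each camera call takes 0.05 s, during which the arm holds its last target. There are 200 camera calls.

## Working session

There is one attempt and no reset: what is moved stays moved. The work goes in short steps, Python scripts to look and compute and a tool call to move; the robot and the scene stay as the last step left them, time stands still between calls to the robot, and variables do not carry over. Pictures are saved under pics/ and viewed, about 8 in all and at most 12, crops included, and the job is handed in when it is done.

Besides the shell and the picture viewer there is one more tool, called after "Request:" as name(argument=value, ...) on one line, values as JSON. step_arm: Moves the arm, as the interface text tells. Its arguments: {"type":"object","properties":{"increments":{"type":"array"},"force":{"type":"number"}},"required":["increments"]}

```bash
ls; mkdir -p pics; cat > h.py <<'E'
import numpy as np, cv2
from workcell import monitor, camera, ticket, regions_of
def pts(c):
    r=c["range_z"]; v,u=np.mgrid[0:r.shape[0],0:r.shape[1]]
    P=np.stack([(u-c["cx"])/c["fx"]*r,-(v-c["cy"])/c["fy"]*r,-r],-1)
    T=np.array(c["cam_to_world"]); W=P@T[:3,:3].T+T[:3,3]; W[r<=0]=np.nan
    return W
def save(c,name,crop=None,k=1):
    im=c["color"][...,::-1]
    if crop: a,b,d,e=crop; im=im[a:b,d:e]
    cv2.imwrite("pics/"+name,cv2.resize(im,None,fx=k,fy=k,interpolation=cv2.INTER_CUBIC))
E
python3 - <<'E'
from h import *
o=monitor.get_obs(); print({k:np.round(v,3) for k,v in o.items()})
for n in ["top","scene"]:
    c=camera(n); save(c,n+"0.png"); W=pts(c); print(n,[k for k in c], np.round(c["cam_to_world"],3).tolist())
    for q in ["coupler","sleeve","gauge_head","rack","blank_head","meter_a","wrench","spray"]:
        for d in regions_of(c,q)[:3]:
            m=d["region"]; w=W[m]; print(q,round(d["p"],2),np.round(d["centre"]),m.sum(),np.round(np.nanmedian(w,0),3),np.round(np.nanpercentile(w,2,axis=0),3),np.round(np.nanpercentile(w,98,axis=0),3))
E
```

```text
pics
{'clock': np.float64(0.0), 'joint_pos': array([ 1.224,  0.333, -0.065,  1.461,  0.022,  1.35 , -0.088]), 'joint_velocities': array([-0.001, -0.001,  0.001, -0.001,  0.001,  0.001, -0.002]), 'tau': array([ 0.0000e+00, -6.2544e+01,  4.9000e-02, -3.9161e+01,  1.6000e-02,
        1.0000e-02,  0.0000e+00]), 'position': array([ 0.199, -0.592,  0.208]), 'ee_rot': array([-0.698, -0.115,  0.698, -0.114]), 'ft_force': array([-0.133, -0.531,  0.038]), 'torque': array([ 0.032, -0.028, -0.045]), 'grip_width': np.float64(0.998)}
top ['color', 'range_z', 'fx', 'fy', 'cx', 'cy', 'cam_to_world', 'shot'] [[-0.02, 0.984, -0.18, 0.244], [-1.0, -0.019, 0.009, 0.024], [0.005, 0.18, 0.984, 1.613], [0.0, 0.0, 0.0, 1.0]]
coupler 0.61 [184. 360.] 1389 [ 0.573 -0.133  0.04 ] [ 0.508 -0.201 -0.001] [ 0.655 -0.075  0.1  ]
sleeve 0.57 [186. 354.] 127 [ 0.57  -0.13   0.077] [ 0.553 -0.158  0.066] [ 0.599 -0.11   0.103]
gauge_head 0.69 [185. 363.] 1316 [ 0.571 -0.132  0.041] [ 0.507 -0.199  0.017] [ 0.65  -0.077  0.1  ]
gauge_head 0.47 [232. 296.] 54 [0.421 0.076 0.057] [0.409 0.066 0.049] [0.433 0.089 0.064]

[... 1226 characters left out ...]
09 0.321 0.095] [ 0.636  0.305 -0.002] [0.728 0.439 0.189]
rack 0.65 [191. 380.] 1102 [0.498 0.203 0.037] [ 0.439  0.129 -0.   ] [0.514 0.289 0.041]
blank_head 0.5 [177. 393.] 170 [0.477 0.249 0.072] [0.456 0.236 0.037] [0.49  0.269 0.081]
meter_a 0.7 [267. 146.] 1280 [ 0.54  -0.482  0.055] [ 0.48  -0.554  0.001] [ 0.571 -0.422  0.064]
meter_a 0.57 [196. 484.] 469 [0.642 0.466 0.059] [0.595 0.374 0.015] [0.689 0.538 0.126]
wrench 0.8 [160. 425.] 255 [0.372 0.436 0.004] [ 0.267  0.423 -0.004] [0.459 0.454 0.009]
spray 0.97 [217. 465.] 1126 [0.711 0.321 0.102] [0.682 0.305 0.011] [0.728 0.349 0.189]
spray 0.6 [247. 280.] 2027 [ 0.598 -0.145  0.039] [ 0.517 -0.205  0.007] [ 0.66  -0.08   0.099]
```

```bash
python3 - <<'E'
import cv2,numpy as np
a=cv2.imread("pics/scene0.png")[130:310,210:510]; b=cv2.imread("pics/top0.png")[130:280,220:420]
a=cv2.resize(a,None,fx=2.6,fy=2.6,interpolation=2); cv2.imwrite("pics/sc.png",a)
cv2.imwrite("pics/tc.png",cv2.resize(b,None,fx=4,fy=4,interpolation=2))
E
```

```text
(no output)
```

View pics/sc.png

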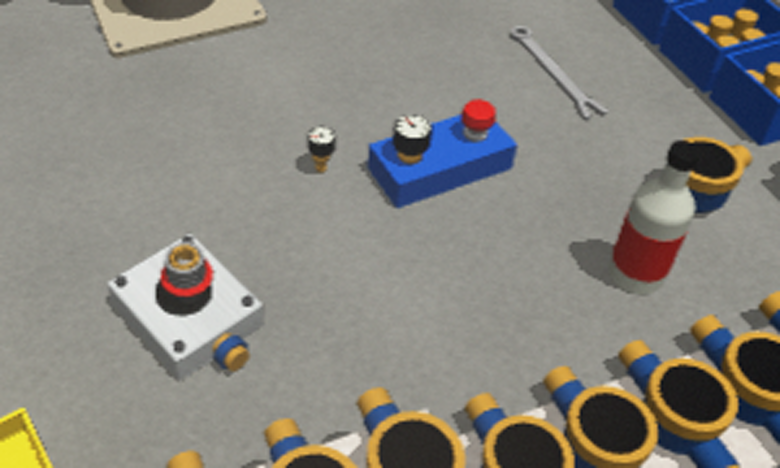

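View pics/tc.png

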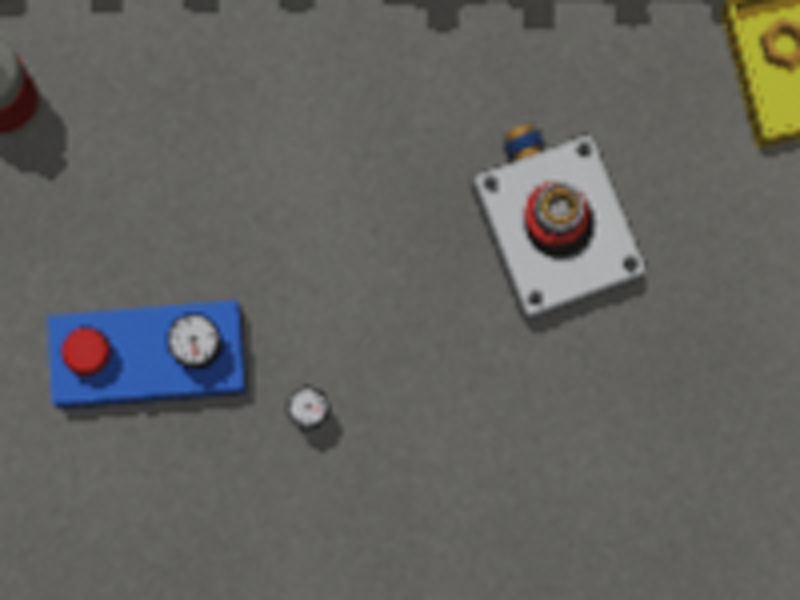

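The gauge candidates are the black/white gauge in the rack, at scene (row 183, col 370) and top (215, 268), and a smaller loose one at scene (184, 333) and top (232, 296). The rack one is larger and stands in the rack as described, and the crops above confirm it. Next I'll measure the coupler and the gauge more closely.

```bash
cat > m.py <<'E'
from h import *
def circ(p):
    A=np.c_[2*p[:,:2],np.ones(len(p))]; s=np.linalg.lstsq(A,(p[:,:2]**2).sum(1),rcond=None)[0]
    return s[:2],np.sqrt(s[2]+s[:2]@s[:2])
def box(W,c,r,z0,z1):
    w=W.reshape(-1,3); m=(np.hypot(w[:,0]-c[0],w[:,1]-c[1])<r)&(w[:,2]>z0)&(w[:,2]<z1); return w[m]
E
python3 - <<'E'
from m import *
for n in ["top","scene"]:
    c=camera(n); W=pts(c)
    print(n,"px mm",1000*1.5/c["fx"])
    p=box(W,(.58,-.135),.04,.085,.13); print("rim n",len(p),"bbox mid",np.round((p.min(0)+p.max(0))/2,4),np.round(np.ptp(p,axis=0),4),"zpct",np.round(np.percentile(p[:,2],[50,75,90,98]),4))
    p=box(W,(.58,-.135),.045,.05,.085); print("flange zs",np.round(np.percentile(p[:,2],[25,50,75,90]),4),np.round(p.min(0),4),np.round(p.max(0),4))
    p=box(W,(.58,-.14),.12,.03,.05); h,s,a=cv2.minAreaRect(p[:,:2].astype(np.float32)*1000); print("block",h,s,a,np.median(p[:,2]))
    p=box(W,(.475,.165),.04,.076,.1); print("gauge",len(p),np.round((p.min(0)+p.max(0))/2,4),np.round(np.ptp(p,axis=0),4),np.median(p[:,2]))
    p=box(W,(.47,.21),.12,.03,.047); h,s,a=cv2.minAreaRect(p[:,:2].astype(np.float32)*1000); print("rack",h,s,a,np.median(p[:,2]))
    p=box(W,(.47,.25),.04,.06,.1); print("blank",len(p),np.round((p.min(0)+p.max(0))/2,4),np.ptp(p,axis=0))
E
```

```text
top px mm 3.170135874168044
rim n 108 bbox mid [ 0.5777 -0.1334  0.0972] [0.0409 0.0364 0.0238] zpct [0.0969 0.1    0.1029 0.1058]
flange zs [0.0701 0.0731 0.0765 0.0814] [ 0.5522 -0.1612  0.0509] [ 0.6052 -0.11    0.0843]
block (588.1978759765625, -135.16940307617188) (157.04335021972656, 112.17988586425781) 19.226734161376953 0.03985313502667642
gauge 140 [0.4756 0.1668 0.0858] [0.044  0.0422 0.0174] 0.08696376501245173
rack (472.9137268066406, 212.63583374023438) (76.0047836303711, 160.63760375976562) 3.51497745513916 0.04030517406154688
blank 120 [0.4704 0.2562 0.0792] [0.04104152 0.03716008 0.02462399]
scene px mm 4.139975564658262
rim n 180 bbox mid [ 0.5785 -0.1367  0.0937] [0.0419 0.0388 0.0173] zpct [0.0963 0.0984 0.0997 0.1013]
flange zs [0.0703 0.0717 0.0768 0.0821] [ 0.5602 -0.1628  0.0656] [ 0.6067 -0.1103  0.0849]
block (589.1713256835938, -137.363525390625) (159.36659240722656, 110.33234405517578) 19.40317726135254 0.03897158093822983
gauge 138 [0.4768 0.1645 0.0829] [0.0432 0.0426 0.0118] 0.08433973694867009
rack (472.1607666015625, 210.78579711914062) (79.71540069580078, 163.74240112304688) 3.291905641555786 0.03836628143147841
blank 128 [0.4716 0.2544 0.0713] [0.03836955 0.03961678 0.02225251]
```

```bash
python3 - <<'E'
from m import *
from scipy.spatial.transform import Rotation as R
print(R.from_quat(monitor.get_obs()["ee_rot"]).as_matrix().round(3))
E
```

```text
[[ 0.     0.318 -0.948]
 [-0.    -0.948 -0.318]
 [-1.     0.    -0.   ]]
```

Request:
step_arm(increments=[[0.085,0,0.0,0.0,0],[0.085,0.03,0.03,0.0,0],[0.085,0.03,0.03,0,0],[0.085,0.03,0.03,0,0],[0.085,0.03,0.03,0,0],[0.085,0.03,0.03,0,0],[0.085,0.03,0.03,0,0],[0.085,0.03,0.03,0,0],[0.085,0.03,0.03,0,0],[0.085,0.03,0.03,0,0],[0.085,0.02,0.035,0,0],[0.085,0,0.0,0,0]])

```text
clock: 2.0
position: [0.4892, -0.2833, 0.2087]
ee_rot: [0.698, 0.119, -0.696, 0.117]
ft_force: [0.5, 1.2, -0.1]
grip_width: 1.002
```

Request:
step_arm(increments=[[0.085,0.03,0.03,0,0],[0.085,0.03,0.03,0,0],[0.085,0.029,0.03,0,0],[0.085,0,0.029,0,0],[0.085,0,0.0293,0,0],[0.085,0,0,-0.03,0],[0.085,0,0,-0.03,0],[0.085,0,0,-0.03,0],[0.085,0,0,-0.02,0],[0.085,0,0,-0.01,0],[0.085,0,0,-0.008,0],[0.085,0,0,0,0]])

```text
clock: 3.0
position: [0.5715, -0.1453, 0.0796]
ee_rot: [-0.697, -0.114, 0.698, -0.114]
ft_force: [-0.4, 0.3, 0.3]
grip_width: 0.992
```

Request:
step_arm(force=20, increments=[[0.03,0,0,0,0],[0.03,0,0,0,0],[0.03,0,0,0,0],[0.03,0,0,0,0],[0.03,0,0,0,0],[0.03,0,0,0,0],[0.03,0,0,0,0],[0.03,0,0,0,0]])

```text
clock: 3.67
position: [0.5719, -0.1452, 0.0805]
ee_rot: [0.698, 0.114, -0.698, 0.114]
ft_force: [-0.1, 0.7, 0.2]
grip_width: 0.349
```

```bash
python3 - <<'E'
from m import *
c=camera("scene"); a=c["color"][150:310,200:380,::-1]
d=camera("top"); b=d["color"][110:270,280:440,::-1]
k=lambda i:cv2.resize(i,(400,400*i.shape[0]//i.shape[1]))
A,B=k(a),k(b); h=min(A.shape[0],B.shape[0]); cv2.imwrite("pics/g1.png",np.hstack([A[:h],B[:h]]))
E
```

```text
(no output)
```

View pics/g1.png

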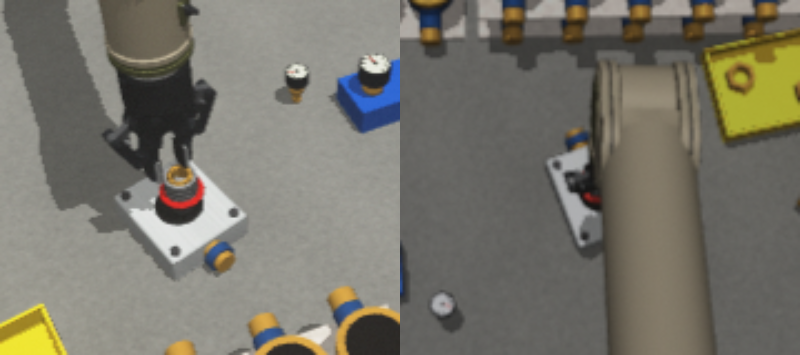

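```bash
python3 - <<'E'
from m import *
c=camera("scene"); W=pts(c)
p=box(W,(.58,-.135),.035,.066,.076); print("flange",len(p),*circ(p),p.min(0),p.max(0))
for d in regions_of(c,"sleeve")[:2]+regions_of(c,"coupler")[:2]:
    w=W[d["region"]]; print(d["p"],d["centre"],np.nanmedian(w,0),np.nanmax(w,0),np.nanmin(w,0))
# yellow rim pixels
col=c["color"].astype(int); m=(col[...,0]-col[...,2]>60)&(col[...,1]-col[...,2]>30)&(np.hypot(W[...,0]-.58,W[...,1]+.135)<.05)&(W[...,2]>.07)
print("rim",m.sum(),W[m].mean(0),W[m].min(0),W[m].max(0),np.argwhere(m).mean(0))
print(monitor.get_obs()["position"])
save(c,"g2.png",(200,270,250,330),9)
E
```

```text
flange 107 [ 0.5782769  -0.13655848] 0.023366501721950886 [ 0.56040852 -0.16259405  0.06663359] [ 0.60476676 -0.11033864  0.07592619]
0.69 [238.0, 280.8] [ 0.594527   -0.14114336  0.07531862] [ 0.60476676 -0.11298472  0.09895639] [ 0.56302517 -0.16259405  0.06704487]
0.75 [248.2, 282.0] [ 0.59834723 -0.14418384  0.03892427] [ 0.66714164 -0.0700579   0.11938848] [ 0.47037994 -0.21354672 -0.00265117]
rim 55 [ 0.57874427 -0.13799102  0.09732507] [ 0.56490602 -0.14993369  0.08789254] [ 0.59293706 -0.12349505  0.10159379] [228.87272727 280.16363636]
[ 0.57193946 -0.14517122  0.08042085]
```

View pics/g2.png

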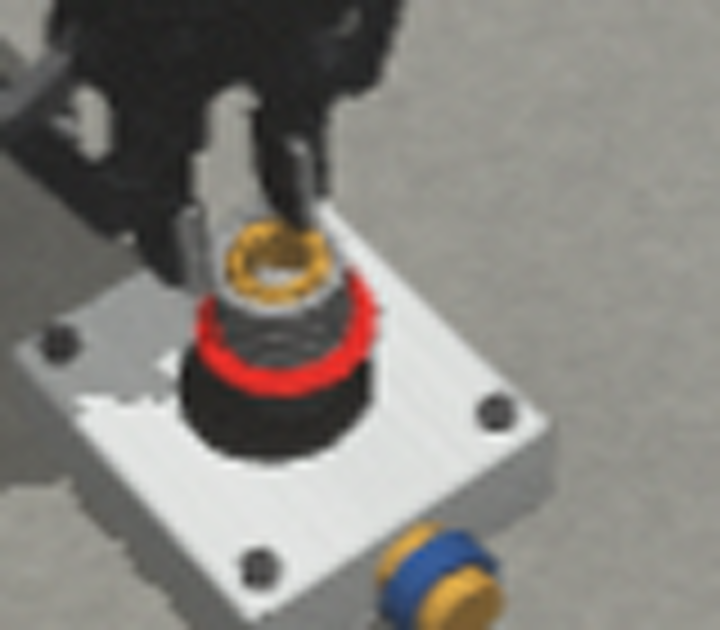

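```bash
python3 - <<'E'
from m import *
c=camera("scene"); W=pts(c)
for z0 in (.08,.09,.1,.11,.12,.13,.15,.17):
    p=box(W,(.57,-.145),.1,z0,z0+.01)
    d=(p[:,:2]-[.572,-.1452]); j=d@[.318,-.948]; q=d@[.948,.318]
    print(z0,len(p),"jaw",np.round(np.percentile(j,[2,25,50,75,98])*1e3),"perp",np.round(np.percentile(q,[2,25,50,75,98])*1e3))
v,u=210,0
for v in range(222,236,2): print(v,[tuple(np.round(W[v,u]*1e3).astype(int)) for u in range(268,290,3)])
E
```

```text
0.08 52 jaw [-17. -11.  -5.   5.  13.] perp [-2.  3. 18. 27. 29.]
0.09 132 jaw [-24. -13.  -4.   5.  13.] perp [-9.  2. 15. 23. 29.]
0.1 25 jaw [-18. -14.  -5.   5.  23.] perp [-7.  2.  9. 13. 22.]
0.11 43 jaw [-26. -17. -14.  22.  29.] perp [-9.  5.  7. 11. 12.]
0.12 39 jaw [-26. -14.  18.  25.  30.] perp [-10.  -0.   6.   8.  12.]
0.13 36 jaw [-25. -15. -13.  22.  29.] perp [-9.  4.  7. 10. 11.]
0.15 113 jaw [-45. -35. -14.  29.  46.] perp [-9. -1.  8. 12. 14.]
0.17 99 jaw [-53. -42.  -6.  26.  55.] perp [-9.  5. 11. 15. 18.]
222 [(np.int64(594), np.int64(-168), np.int64(153)), (np.int64(590), np.int64(-160), np.int64(146)), (np.int64(464), np.int64(-134), np.int64(-2)), (np.int64(470), np.int64(-126), np.int64(1)), (np.int64(564), np.int64(-133), np.int64(106)), (np.int64(577), np.int64(-128), np.int64(119)), (np.int64(514), np.int64(-108), np.int64(41)), (np.int64(481), np.int64(-92), np.int64(-1))]
224 [(np.int64(592), np.int64(-168), np.int64(144)), (np.int64(587), np.int64(-160), np.int64(136)), (np.int64(474), np.int64(-136), np.int64(0)), (np.int64(560), np.int64(-141), np.i
[... 1412 characters left out ...]
588), np.int64(-164), np.int64(106)), (np.int64(582), np.int64(-155), np.int64(96)), (np.int64(584), np.int64(-148), np.int64(95)), (np.int64(590), np.int64(-141), np.int64(99)), (np.int64(592), np.int64(-134), np.int64(99)), (np.int64(596), np.int64(-127), np.int64(99)), (np.int64(585), np.int64(-117), np.int64(82))]
234 [(np.int64(537), np.int64(-166), np.int64(40)), (np.int64(537), np.int64(-158), np.int64(37)), (np.int64(579), np.int64(-156), np.int64(84)), (np.int64(593), np.int64(-150), np.int64(99)), (np.int64(596), np.int64(-143), np.int64(99)), (np.int64(597), np.int64(-136), np.int64(96)), (np.int64(596), np.int64(-128), np.int64(91)), (np.int64(589), np.int64(-119), np.int64(79))]
```

Request:
step_arm(increments=[[0.06,0,0,0,0],[0.06,0,0,0,0],[0.06,0,0,0,0],[0.06,0.003,0.004,0,0],[0.06,0.003,0.004,0,0],[0.06,0,0,0,0],[0.02,0,0,0,0],[0.02,0,0,0,0],[0.02,0,0,0,0],[0.02,0,0,0,0],[0.02,0,0,0,0],[0.02,0,0,0,0]])

```text
clock: 4.97
position: [0.5779, -0.1373, 0.0804]
ee_rot: [0.698, 0.114, -0.698, 0.114]
ft_force: [0.8, 0.0, -0.6]
grip_width: 0.233
```

```bash
python3 - <<'E'
from m import *
c=camera("scene"); W=pts(c)
save(c,"g3.png",(190,270,240,330),8)
p=box(W,(.58,-.137),.06,.103,.125); print(len(p)); d=p[:,:2]-[.5779,-.1373]
j=d@[.318,-.948]
for s in (1,-1):
    m=s*j>0; print(s,m.sum(),np.round(np.percentile(j[m],[5,50,95]),3),p[m][:,2].min())
print(monitor.get_obs()["grip_width"])
E
```

```text
79
1 35 [0.012 0.019 0.025] 0.10426640270553034
-1 44 [-0.022 -0.01  -0.008] 0.10459949443924876
0.23297098781705755
```

View pics/g3.png

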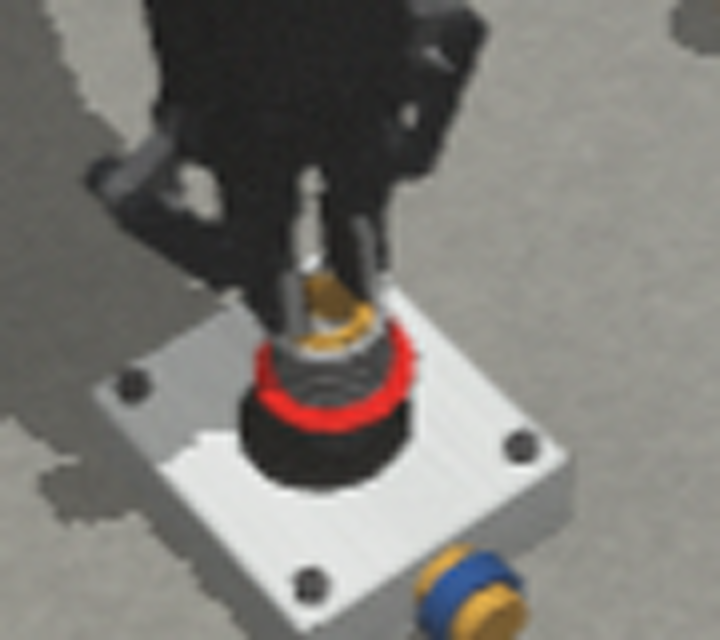

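Request:
step_arm(increments=[[0.06,0,0,0.02,0],[0.06,0,0,0.02,0],[0.06,0,0,0,0],[0.06,0,0,0,0],[0.06,0,0,0,0]])

```text
clock: 5.43
position: [0.5776, -0.1372, 0.12]
ee_rot: [-0.698, -0.114, 0.698, -0.114]
ft_force: [0.2, -0.5, -1.9]
grip_width: 0.702
```

```bash
python3 - <<'E'
from m import *
c=camera("scene"); W=pts(c); o=monitor.get_obs(); print(o["position"],o["grip_width"])
p=box(W,o["position"][:2],.06,.108,.2); d=p[:,:2]-o["position"][:2]; j=d@[.318,-.948];q=d@[.948,.318]
for s in (1,-1):
    m=s*j>0.0; z=p[m][:,2]; print(s,m.sum(),np.round(np.sort(z)[:8],4)); k=np.argsort(z)[:8]; print(np.round(np.c_[j[m][k],q[m][k]],3).tolist())
save(c,"g4.png",(150,270,220,340),6)
E
```

```text
[ 0.57739402 -0.13718287  0.1195711 ] 0.7009240950069914
1 123 [0.1472 0.1504 0.1512 0.1528 0.1536 0.1536 0.1548 0.155 ]
[[0.037, 0.005], [0.035, 0.01], [0.031, 0.01], [0.039, 0.005], [0.038, 0.007], [0.038, 0.012], [0.035, 0.011], [0.031, 0.01]]
-1 131 [0.1473 0.1485 0.1487 0.15   0.1501 0.1508 0.1514 0.1525]
[[-0.029, -0.009], [-0.029, 0.001], [-0.029, -0.003], [-0.03, -0.005], [-0.028, 0.006], [-0.031, 0.01], [-0.029, -0.008], [-0.029, 0.01]]
```

View pics/g4.png

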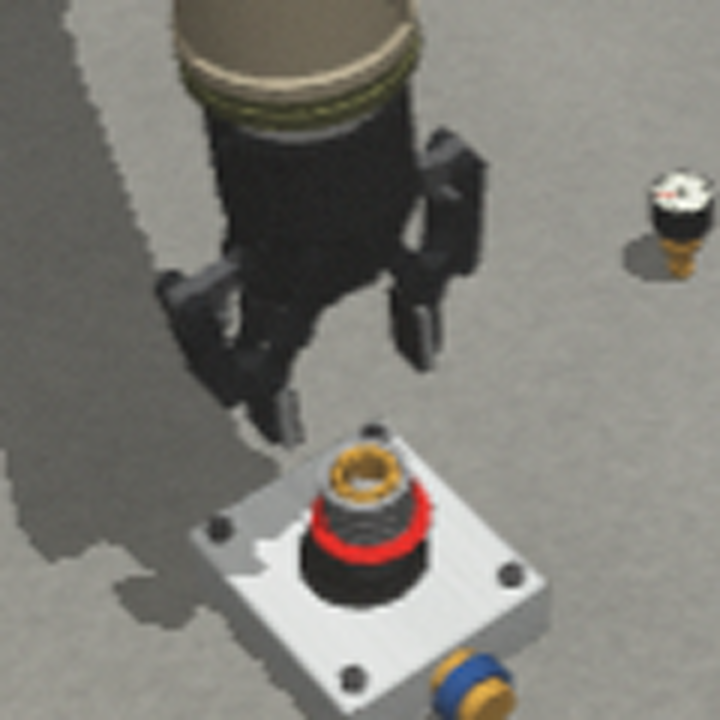

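The fingertips really sit about 21–27 mm above the reported TCP, depending on how far the gripper is open. I'll allow for that in z.

Request:
step_arm(force=20, increments=[[0.07,0,0,0,0],[0.07,0,0,-0.02,0],[0.07,0,0,-0.02,0],[0.07,0,0,-0.015,0],[0.07,0,0,-0.01,0],[0.07,0,0,0,0],[0.03,0,0,0,0],[0.03,0,0,0,0],[0.03,0,0,0,0],[0.03,0,0,0,0],[0.03,0,0,0,0],[0.03,0,0,0,0]])

```text
clock: 6.48
position: [0.5785, -0.1372, 0.0562]
ee_rot: [0.698, 0.114, -0.697, 0.114]
ft_force: [1.1, 1.3, 3.2]
grip_width: 0.463
```

Request:
step_arm(increments=[[0.07,0,0,0,0],[0.07,0,0,0,0],[0.07,0,0,0,0.12],[0.07,0,0,0,0.12],[0.07,0,0,0,0.12],[0.07,0,0,0,0.12],[0.07,0,0,0,0.12],[0.07,0,0,0,0.12],[0.07,0,0,0,0.12],[0.07,0,0,0,0.12],[0.07,0,0,0,0.12],[0.07,0,0,0,0.12]])

```text
clock: 7.48
position: [0.5777, -0.1373, 0.0552]
ee_rot: [-0.51, -0.49, 0.51, -0.489]
ft_force: [-0.5, -0.7, -0.5]
grip_width: 0.818
```

Request:
step_arm(increments=[[0.07,0,0,0,0.12],[0.07,0,0,0,0.12],[0.07,0,0,0,0.12],[0.07,0,0,0,0],[0.03,0,0,0,0],[0.03,0,0,0,0],[0.03,0,0,0,0],[0.03,0,0,0,0],[0.03,0,0,0,0],[0.03,0,0,0,0]])

```text
clock: 8.32
position: [0.578, -0.1372, 0.0556]
ee_rot: [0.416, 0.572, -0.416, 0.572]
ft_force: [-0.9, -0.3, 1.4]
grip_width: 0.448
```

Centred. Next I'll push the sleeve down in small steps.

Request:
step_arm(force=40, increments=[[0.03,0,0,0,0],[0.03,0,0,0,0],[0.03,0,0,-0.003,0],[0.03,0,0,-0.003,0],[0.03,0,0,-0.002,0],[0.03,0,0,-0.002,0],[0.03,0,0,0,0]])

```text
clock: 8.9
position: [0.578, -0.1371, 0.0451]
ee_rot: [0.416, 0.572, -0.416, 0.572]
ft_force: [0.2, -0.0, 3.0]
grip_width: 0.441
```

Request:
step_arm(increments=[[0.03,0,0,-0.002,0],[0.03,0,0,0,0]])

```text
clock: 9.07
position: [0.5788, -0.1372, 0.0447]
ee_rot: [0.416, 0.571, -0.416, 0.572]
ft_force: [-2.1, 1.1, 13.1]
grip_width: 0.448
```

Request:
step_arm(increments=[[0.03,0,0,-0.001,0],[0.03,0,0,0,0]])

```text
clock: 9.23
position: [0.5791, -0.1373, 0.0445]
ee_rot: [0.416, 0.571, -0.416, 0.573]
ft_force: [-5.4, 0.1, 20.2]
grip_width: 0.443
```

Request:
step_arm(increments=[[0.07,0,0,0,0],[0.07,0,0,0,0],[0.07,0,0,0,0],[0.07,0,0,0.01,0],[0.07,0,0,0.03,0],[0.07,0,0,0.035,0],[0.07,0,0,0.035,0],[0.07,0,0.03,0.035,0],[0.07,0,0.04,0,0],[0.07,0,0.04,0,0],[0.07,0,0.04,0,0],[0.07,0,0.0,0,0]])

```text
clock: 10.23
position: [0.577, 0.0202, 0.1855]
ee_rot: [0.414, 0.575, -0.411, 0.574]
ft_force: [-0.6, 0.4, 1.1]
grip_width: 0.819
```

```bash
python3 - <<'E'
from m import *
c=camera("top"); W=pts(c)
p=box(W,(.578,-.137),.04,.05,.08); print("flange",np.round(np.percentile(p[:,2],[50,75]),4))
c=camera("scene"); W=pts(c); col=c["color"].astype(int)
m=(col[...,0]>150)&(col[...,1]<80)&(np.hypot(W[...,0]-.578,W[...,1]+.137)<.04); print("red z",np.nanpercentile(W[m][:,2],[50,75,90]))
p=box(W,(.578,-.137),.03,.09,.12); print("rim z",np.percentile(p[:,2],[75,90,95]))
p=box(W,(.476,.166),.04,.079,.1); print("gauge",np.round((p.min(0)+p.max(0))/2,4))
print(monitor.get_obs()["position"],monitor.get_obs()["clock"])
E
```

```text
flange [0.0668 0.0696]
red z [0.06376873 0.06482678 0.06607233]
rim z [0.0980886  0.10005515 0.10116074]
gauge [0.4758 0.1649 0.0837]
[0.5777066  0.01216053 0.18468593] 10.3333
```

Request:
step_arm(increments=[[0.08,-0.025,0.03,0,0],[0.08,-0.025,0.03,0,0],[0.08,-0.025,0.03,0,0],[0.08,-0.025,0.03,0,0],[0.08,-0.0015,0.033,0,0],[0.08,0,0,0,0],[0.08,0,0,-0.03,0],[0.08,0,0,-0.03,0],[0.08,0,0,-0.03,0],[0.08,0,0,0,0]])

```text
clock: 11.17
position: [0.474, 0.1601, 0.0894]
ee_rot: [0.414, 0.573, -0.419, 0.57]
ft_force: [-1.6, -2.2, -0.6]
grip_width: 0.937
```

Request:
step_arm(increments=[[0.08,0.002,0.005,0,0],[0.08,0,0,-0.03,0],[0.08,0,0,-0.02,0],[0.08,0,0,-0.006,0],[0.08,0,0,0,0]])

```text
clock: 11.58
position: [0.4789, 0.1678, 0.0386]
ee_rot: [0.416, 0.572, -0.416, 0.572]
ft_force: [-1.3, -0.8, -0.3]
grip_width: 0.935
```

Request:
step_arm(force=20, increments=[[0.035,0,0,0,0],[0.035,0,0,0,0],[0.035,0,0,0,0],[0.035,0,0,0,0],[0.035,0,0,0,0],[0.035,0,0,0,0],[0.035,0,0,0,0]])

```text
clock: 12.17
position: [0.4786, 0.1679, 0.0395]
ee_rot: [0.416, 0.571, -0.416, 0.572]
ft_force: [-6.0, -1.6, 10.0]
grip_width: 0.508
```

Request:
step_arm(increments=[[0.065,0,0,0,0],[0.065,0,0,0,0],[0.065,-0.002,-0.002,0,0],[0.065,0,0,0,0],[0.035,0,0,0,0],[0.035,0,0,0,0],[0.035,0,0,0,0],[0.035,0,0,0,0],[0.035,0,0,0,0]])

```text
clock: 12.92
position: [0.4764, 0.1659, 0.0382]
ee_rot: [0.416, 0.572, -0.416, 0.572]
ft_force: [-1.6, -2.5, 6.1]
grip_width: 0.509
```

Request:
step_arm(increments=[[0.068,0,0,0,0],[0.068,0,0,0,0],[0.068,0,0,0,-0.12],[0.068,0,0,0,-0.12],[0.068,0,0,0,-0.12],[0.068,0,0,0,-0.12],[0.068,0,0,0,-0.12],[0.068,0,0,0,-0.12],[0.068,0,0,0,-0.12],[0.068,0,0,0,-0.12],[0.068,0,0,0,-0.12],[0.068,0,0,0,-0.12]])

```text
clock: 13.92
position: [0.4764, 0.166, 0.0379]
ee_rot: [-0.667, -0.235, 0.667, -0.235]
ft_force: [0.5, -0.1, -0.5]
grip_width: 0.797
```

Request:
step_arm(increments=[[0.068,0,0,0,-0.12],[0.068,0,0,0,-0.12],[0.068,0,0,0,-0.12],[0.068,0,0,0,0],[0.035,0,0,0,0],[0.035,0,0,0,0],[0.035,0,0,0,0],[0.035,0,0,0,0],[0.035,0,0,0,0]])

```text
clock: 14.67
position: [0.4765, 0.1661, 0.0382]
ee_rot: [0.698, 0.114, -0.698, 0.114]
ft_force: [-1.2, 1.1, 1.7]
grip_width: 0.505
```

Request:
step_arm(force=40, increments=[[0.035,0,0,0,0],[0.035,0,0,0,0],[0.035,0,0,0.02,0],[0.035,0,0,0.03,0],[0.035,0,0,0.03,0],[0.035,0,0,0.03,0],[0.035,0,0,0,0],[0.035,0,0,0,0]])

```text
clock: 15.33
position: [0.4773, 0.1659, 0.1491]
ee_rot: [0.699, 0.114, -0.697, 0.114]
ft_force: [0.5, 1.3, -1.4]
grip_width: 0.501
```

Request:
step_arm(increments=[[0.035,0.01,-0.03,0.005,0],[0.035,0.01,-0.03,0,0],[0.035,0.01,-0.03,0,0],[0.035,0.01,-0.03,0,0],[0.035,0.01,-0.03,0,0],[0.035,0.01,-0.03,0,0],[0.035,0.01,-0.03,0,0],[0.035,0.01,-0.03,0,0],[0.035,0.01,-0.03,0,0],[0.035,0.01,-0.025,0,0],[0.035,0,0,0,0],[0.035,0,0,0,0]])

```text
clock: 16.33
position: [0.5754, -0.1308, 0.1506]
ee_rot: [-0.697, -0.113, 0.699, -0.113]
ft_force: [-0.4, 0.5, -1.7]
grip_width: 0.504
```

```bash
python3 - <<'E'
from m import *
c=camera("scene"); save(c,"g5.png",(170,270,230,330),7); W=pts(c); print(monitor.get_obs()["position"])
col=c["color"].astype(int); m=(col[...,0]-col[...,2]>50)&(col[...,1]-col[...,2]>20)&(np.hypot(W[...,0]-.578,W[...,1]+.137)<.05)&(W[...,2]>.106)
for z in np.arange(.105,.165,.005):
    k=W[m]; k=k[(k[:,2]>z)&(k[:,2]<=z+.005)]
    if len(k): print(round(z,3),len(k),k.min(0).round(4),k.max(0).round(4))
E
```

```text
[ 0.57546823 -0.12887605  0.15107804]
0.125 5 [ 0.5758 -0.1397  0.1271] [ 0.5846 -0.1294  0.1297]
0.13 14 [ 0.5733 -0.1389  0.1304] [ 0.5855 -0.1248  0.1333]
0.135 3 [ 0.5821 -0.1379  0.1394] [ 0.5849 -0.1309  0.1398]
0.14 7 [ 0.5794 -0.1396  0.1406] [ 0.5846 -0.128   0.1426]
0.145 1 [ 0.5841 -0.1276  0.1451] [ 0.5841 -0.1276  0.1451]
0.15 3 [ 0.5879 -0.1406  0.1543] [ 0.5914 -0.1315  0.1548]
0.155 25 [ 0.5786 -0.1461  0.155 ] [ 0.5911 -0.1213  0.1594]
```

View pics/g5.png

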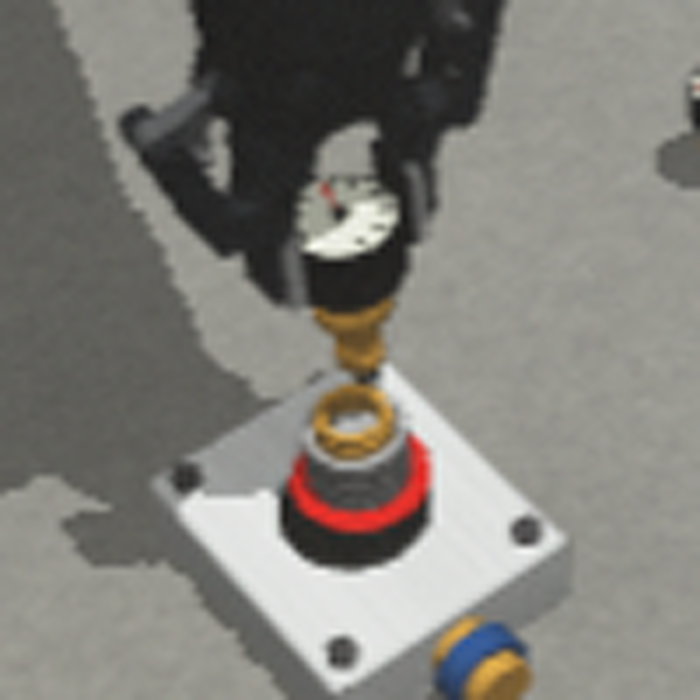

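Request:
step_arm(increments=[[0.035,0.0025,-0.008,0,0],[0.035,0,0,0,0],[0.035,0,0,0,0],[0.035,0,0,0,0]])

```text
clock: 16.72
position: [0.5789, -0.1365, 0.153]
ee_rot: [0.698, 0.114, -0.698, 0.114]
ft_force: [-0.4, 0.5, -1.1]
grip_width: 0.504
```

```bash
python3 - <<'E'
from m import *
c=camera("scene"); W=pts(c); print(monitor.get_obs()["position"])
h=cv2.cvtColor(c["color"],cv2.COLOR_RGB2HSV)
m=(h[...,0]>8)&(h[...,0]<30)&(h[...,1]>90)&(h[...,2]>40)&(np.hypot(W[...,0]-.578,W[...,1]+.137)<.06)&(W[...,2]>.07)
for v in range(200,245):
    u=np.flatnonzero(m[v])
    if len(u): print(v,u.min(),u.max(),(u.min()+u.max())/2,np.round(np.median(W[v][m[v]],0),4))
T=np.linalg.inv(c["cam_to_world"])
for P in [(.578,-.137,.1),(.578,-.137,.125),(.578,-.137,.16)]:
    q=T[:3,:3]@P+T[:3,3]; print(P,"px",c["cy"]-c["fy"]*q[1]/-q[2],c["cx"]+c["fx"]*q[0]/-q[2])
E
```

```text
[ 0.57889206 -0.1365189   0.15310531]
213 283 283 283.0 [ 0.5991 -0.1292  0.1761]
214 281 283 282.0 [ 0.5879 -0.1298  0.161 ]
215 273 283 278.0 [ 0.5895 -0.1376  0.1614]
216 273 282 277.5 [ 0.5883 -0.1417  0.1597]
217 274 281 277.5 [ 0.592  -0.1425  0.1582]
218 275 281 278.0 [ 0.5924 -0.1418  0.1557]
219 276 282 279.0 [ 0.5871 -0.1388  0.1452]
220 276 282 279.0 [ 0.5856 -0.1391  0.1389]
221 276 282 279.0 [ 0.5832 -0.1388  0.1339]
222 276 282 279.0 [ 0.5849 -0.1397  0.1318]
223 277 281 279.0 [ 0.5871 -0.1402  0.1307]
225 278 283 280.5 [ 0.568  -0.1339  0.0988]
226 277 284 280.5 [ 0.57   -0.1345  0.099 ]
227 276 284 280.0 [ 0.5709 -0.1359  0.0955]
228 275 285 280.0 [ 0.571  -0.1363  0.0934]
229 275 285 280.0 [ 0.5773 -0.1451  0.0968]
230 275 285 280.0 [ 0.5846 -0.1398  0.1007]
231 275 285 280.0 [ 0.5835 -0.1343  0.097 ]
232 275 285 280.0 [ 0.5904 -0.1417  0.0982]
233 276 284 280.0 [ 0.5919 -0.1422  0.0961]
234 277 283 280.0 [ 0.5926 -0.1426  0.0932]
235 278 281 279.5 [ 0.5914 -0.1441  0.0903]
(0.578, -0.137, 0.1) px 227.88049531367167 280.3555121327475
(0.578, -0.137, 0.125) px 221.5570311320456 279.44766470310196
(0.578, -0.137, 0.16) px 212.27596933059397 278.1152007468243
```

Request:
step_arm(force=60, increments=[[0.035,-0.0007,-0.0007,-0.01,0],[0.035,0,0,-0.01,0],[0.035,0,0,-0.006,0],[0.035,0,0,-0.004,0],[0.035,0,0,-0.004,0],[0.035,0,0,0,0]])

```text
clock: 17.27
position: [0.5778, -0.1376, 0.118]
ee_rot: [-0.697, -0.114, 0.698, -0.114]
ft_force: [-0.6, -0.2, -1.9]
grip_width: 0.496
```

Inside the mouth with no contact force. I'll continue slowly.

Request:
step_arm(increments=[[0.035,0,0,-0.002,0],[0.035,0,0,-0.002,0],[0.035,0,0,-0.002,0],[0.035,0,0,-0.002,0],[0.035,0,0,-0.002,0],[0.035,0,0,0,0]])

```text
clock: 17.77
position: [0.5783, -0.1378, 0.1088]
ee_rot: [0.698, 0.114, -0.698, 0.114]
ft_force: [2.1, -0.6, -2.1]
grip_width: 0.497
```

Request:
step_arm(increments=[[0.035,0,0,-0.002,0],[0.035,0,0,-0.002,0],[0.035,0,0,-0.001,0],[0.035,0,0,0,0]])

```text
clock: 18.1
position: [0.5783, -0.1378, 0.1039]
ee_rot: [0.698, 0.114, -0.698, 0.114]
ft_force: [1.3, -0.4, 0.8]
grip_width: 0.493
```

Request:
step_arm(increments=[[0.035,0,0,-0.001,0],[0.035,0,0,-0.001,0],[0.035,0,0,-0.001,0],[0.035,0,0,0,0]])

```text
clock: 18.43
position: [0.578, -0.1378, 0.1006]
ee_rot: [-0.698, -0.114, 0.698, -0.114]
ft_force: [1.3, -0.2, -0.1]
grip_width: 0.491
```

Request:
step_arm(increments=[[0.035,0,0,-0.001,0],[0.035,0,0,-0.001,0],[0.035,0,0,0,0]])

```text
clock: 18.68
position: [0.5782, -0.1378, 0.099]
ee_rot: [0.698, 0.114, -0.698, 0.114]
ft_force: [0.9, -0.1, 1.7]
grip_width: 0.492
```

Request:
step_arm(increments=[[0.035,0,0,-0.001,0],[0.035,0,0,-0.001,0],[0.035,0,0,0,0]])

```text
clock: 18.93
position: [0.5792, -0.1378, 0.0988]
ee_rot: [0.699, 0.114, -0.697, 0.114]
ft_force: [-0.9, 0.4, 13.4]
grip_width: 0.496
```

```bash
cat > s.py <<'E'
from m import *
c=camera("scene"); W=pts(c); col=c["color"].astype(int)
m=(col[...,0]>150)&(col[...,1]<80)&(np.hypot(W[...,0]-.578,W[...,1]+.137)<.04); print("red z",np.nanpercentile(W[m][:,2],[50,75,90]).round(4),"row",np.argwhere(m).mean(0).round(2))
o=monitor.get_obs(); print(o["position"].round(4),o["ft_force"].round(1),o["clock"])
E
python3 s.py
```

```text
red z [0.0709 0.0719 0.0736] row [239.69 282.22]
[ 0.5791 -0.1378  0.0988] [-1.8  0.5 13.4] 18.9833
```

The sleeve has sprung forward, with red at z 0.071 against 0.065 before. I'll ease the load off and let go.

Request:
step_arm(increments=[[0.035,0,0,0.0015,0],[0.07,0,0,0,0],[0.07,0,0,0,0],[0.07,0,0,0,0],[0.07,0,0,0.01,0],[0.07,0,0,0.03,0],[0.07,0,0,0.03,0],[0.07,0,0,0.03,0],[0.07,0,0.03,0.03,0],[0.07,0,0.04,0,0],[0.07,0,0.04,0,0],[0.07,0,0.03,0,0]])

```text
clock: 19.98
position: [0.578, 0.0053, 0.2295]
ee_rot: [0.698, 0.115, -0.697, 0.114]
ft_force: [0.6, 0.4, 0.5]
grip_width: 0.818
```

```bash
python3 s.py; python3 - <<'E'
from m import *
c=camera("scene"); W=pts(c); save(c,"end.png",(170,270,230,380),5)
p=box(W,(.578,-.137),.04,.112,.2); print("head",len(p),((p.min(0)+p.max(0))/2).round(4),np.percentile(p[:,2],[60,90]).round(4))
p=box(W,(.4715,.2544),.04,.06,.1); print("blank",np.round((p.min(0)+p.max(0))/2,4))
E
```

```text
red z [0.0705 0.0717 0.0728] row [239.68 282.1 ]
[0.5775 0.0122 0.2293] [-1.2  7.   0. ] 20.0333
head 286 [ 0.5796 -0.1387  0.1363] [0.1476 0.1491]
blank [0.4715 0.2525 0.0722]
```

View pics/end.png

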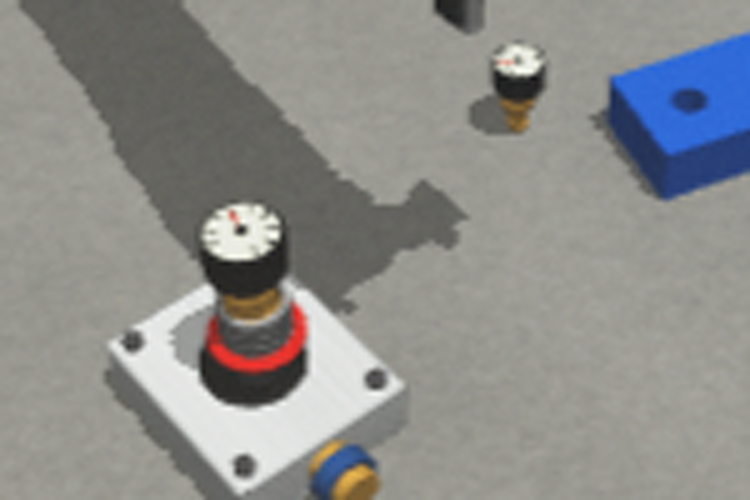

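Request:
step_arm(increments=[[0.07,0,0,0,0],[0.07,0,0,0,0],[0.07,0,0,0,0]])

```text
clock: 20.33
position: [0.5782, 0.0, 0.2281]
ee_rot: [-0.698, -0.113, 0.698, -0.113]
ft_force: [-0.1, 0.2, -0.8]
grip_width: 0.818
```

```bash
python3 -c "
from workcell import ticket; print(ticket.hand_in())"
```

```text
the job is handed in; nothing more can be done
None
```

The gauge stands locked in the coupler, and I handed the job in at about 20 s of the 72 s allowed. No verdict is reported.

**What I did:** I centred the coupler by squeezing its sleeve twice, 90° apart. I then pressed the sleeve to its stop with about 20 N and let go, and the flange stayed about 6–7 mm low, so it had caught. I took the larger gauge from the rack, also centred by two squeezes, and pushed it upright into the mouth. The highest wrist force I read during insertion was about 13 N.

**Last checks:**
- **Sleeve:** it sprang forward by itself; the flange top is at 0.071–0.072 m, back at its forward height.
- **Gauge:** it looks upright in the final picture. Its top is at about 0.149 m, which puts the tip at about 0.0745 m, below the 83.5 mm limit.
- **Robot:** open and well clear of everything.
- **Bystanders:** the blanking plug was re-measured within about 2 mm of where it started. The meters, wrench and bottle were not measured again, but the arm did not go near them.

**Disagreement:** the real fingertips sat about 21–27 mm above the reported TCP. Two first squeezes therefore closed on nothing above the sleeve (the first was also about 9 mm off to the side), and I corrected the height after that.

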